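# Load the slide dryer and close its cover gently

### The job

Set the aluminium slide tray down flat in the railed bed of the slide dryer, its upright fin parallel to the cover's hinge (either way round), and let go of it; do not drop it in. Then take the dryer's hinged cover by its steel bar and lower it gently until it rests fully shut, without letting it fall or slam, and let go. Leave the other things on the bench where they are.

Things in the scene. Friction and masses are not known exactly. Their poses are not given: they have to be found in the camera images.
- tray: Aluminium tray, plate 110 (its x) x 80 (its y) x 5 mm, rim to 8 mm, two glass slides on it. An upright fin, 70 mm long along x, 10 mm thick in y, rises from its middle to 48 mm above the underside: grip it, fingers closing along the tray's y. 0.15 to 0.31 kg. Origin: centre of the underside; z up. It starts flat on the bench, right of the dryer.
- dryer: White bench-top slide dryer, fixed to the bench: base 220 (its x) x 200 (its y) mm, deck 60 mm high. Origin: centre of the underside. The cover's hinge runs along its x on its +y side; the cover's bar comes down beyond its -y side. Yaw differs from run to run.
- bed (a point): Centre of the bed, on the deck surface (60 mm above the bench), axes as the dryer's. Four aluminium rails, 8 mm high and 8 mm wide, enclose a recess 120 mm along x by 90 mm along y. Tray properly in: its origin at this point (5 mm of play each way), its x along the bed's x or opposite.
- hood (a joint): Opening angle of the cover, rad: 0 shut on its stop, 1.8 fully open; starts 1.4 to 1.6. The stiff hinge holds it from 1.0 to 1.6; let go below about 0.7 it falls shut by itself: a slam. Hold it all the way down; letting go with the bar 3 mm or less above its shut place is harmless. Slamming: over 1.2 rad/s (0.3 m/s at the bar) in the last 0.3 rad.
- hood_bar (a point): Middle of the cover's steel bar: round, 16 mm thick, 130 mm long, parallel to the hinge, an arm at each end, 57 mm in front of the hood's front wall. Pinch it from above at any angle, fingers closing across it (along the dryer's y); it can turn between them. Shut, it is 111 mm above the bench. Axes turn with the cover.
- hood_hinge (a point): Point on the hinge axis (along the dryer's x), 95 mm toward the dryer's +y from its centre, 61 mm above the bench. At opening angle q the bar is 245 mm from it, q + 0.205 rad above horizontal, toward the dryer's -y at first. The cover is a white hood with a clear top, 0.42 kg, 190 mm along the hinge, reaching 183 mm out, 67 mm high: tray and fin fit under it.
- slide_box: Bystander: closed grey plastic slide box, 90 x 60 x 32 mm. Origin: underside centre.
- stain_bottle: Bystander: amber bottle, 56 mm diameter, 120 mm high. Origin: underside centre.
- stain_jar: Bystander: glass jar with white cap, 60 mm diameter, 85 mm high. Origin: underside centre.
- pen_mug: Bystander: white mug with pens, 80 mm diameter, 95 mm high (pens to about 150 mm). Origin: underside centre.
- stapler: Bystander: black stapler, 130 x 35 x 41 mm. Origin: underside centre.
- oil_bottle: Bystander: white dropper bottle, 40 mm diameter, 75 mm high. Origin: underside centre.
Not all that is in view belongs to the job. What is shaped like the tray but blue or pink is not meant.

How it is judged:
On the way, in this order (a step that is already met when the one before it is completed fails the run):
1. the tray lies flat in the bed, released, with the cover still open (x of tray in the frame of bed between -0.01 and 0.01 m and y of tray in the frame of bed between -0.01 and 0.01 m and z of tray in the frame of bed between -0.004 and 0.005 m and angle between tray's own z axis and vertical below 0.08 rad and angle between the x axis of tray and the x axis of bed, either way round below 0.2 rad and contact force between the fingers and tray below 0.3 N and value of joint hood above 1 rad), for 0.2 s.
2. the cover is shut on its stop (value of joint hood below 0.03 rad), for 0.2 s.
At the end, for the whole second after the job is handed in: The tray lies flat in the recess (origin within 10 mm of the bed centre in x and y and 5 mm in height, tilt under 0.08 rad, fin within 0.2 rad of parallel to the hinge), at rest, and the cover is shut (under 0.03 rad) and at rest (x of tray in the frame of bed between -0.01 and 0.01 m and y of tray in the frame of bed between -0.01 and 0.01 m and z of tray in the frame of bed between -0.004 and 0.005 m and angle between tray's own z axis and vertical below 0.08 rad and angle between the x axis of tray and the x axis of bed, either way round below 0.2 rad and value of joint hood below 0.03 rad and velocity of joint hood between -0.1 and 0.1 rad/s and linear speed of tray below 0.02 m/s); the robot touches nothing.
It fails at once if the cover slammed: over 1.2 rad/s in the last 0.3 rad of closing (value of joint hood below 0.3 rad and velocity of joint hood below -1.2 rad/s).
It fails at once if the tray was dropped into the bed (faster than 0.5 m/s within 25 mm of it) (distance between tray and bed below 0.025 m and linear speed of tray above 0.5 m/s).
It fails at once if a bystander was moved by over 30 mm or tipped over (distance of any of slide_box, stain_bottle, stain_jar, pen_mug, stapler, oil_bottle from where it was at the start of the episode above 0.03 m or angle between any of slide_box, stain_bottle, stain_jar, pen_mug, stapler, oil_bottle's own z axis and vertical above 0.6 rad).
It also fails if it takes over 70 s, if anything falls off the work surface, if the arm or the gripper's body presses on something with over 40 N, if the wrist force passes 120 N, or if a joint passes its speed limit or range.

### The arm

A 6-joint arm with a two-finger parallel gripper is mounted at the origin on the work surface. World frame = base frame: x ahead of the robot, y to its left, z up, the work surface at z = 0. Lengths are in m, angles in rad, forces in N, time in s.
With the tool pointing down it reaches from about 0.3 to 0.75 m from the base axis. Payload 8.5 kg.
Tool frame: the origin (TCP) lies at the very end of the fingers, on their centre line; the grasp point (between the pads) lies 19 mm behind it; z points along the fingers, y is the line along which they close (so a half turn about z gives the same grasp; the last joint's range is limited). The gripper opens to 85 mm and grips with 20 to 120 N. Pads are 22 mm wide; open, the fingers measure 114 mm over their backs; the gripper's body (76 mm by 85 mm) begins 54 mm behind the grasp point. The pads swing forward as they close: fully open they stand 13 mm farther back than shut.
Start: joints at [-0.215, 0.381, 1.297, -0, 1.464, -0.215], TCP at [0.55, 0, 0.211] pointing down, gripper open.
Joint ranges: [-3.11, 3.11], [-0.89, 2.33], [0.22, 2.48], [-1.42, 4.56], [0.17, 2.85], [-2.88, 2.88]. Speed limits (rad/s): [2.39, 2.39, 3.14, 3.14, 3.14, 3.14].

### API

Orientations are given as a unit quaternion [x, y, z, w].
In Python, from plant import bot gives the robot as it stands. The module is installed in compiled form; this text tells all that it offers.
- The arm moves only by the shell command python3 -m jog 'ROWS' [FORCE]. ROWS is JSON, a list of rows, each an object with "turn": the turn, a rotation vector about the tool's x, y, z in rad, a list of three; "dp": the shift along the tool's x, y, z in mm, a list of three; "jaw": the closure, from 0 (fully open) to 1 (shut). In form: [{"turn": [rx, ry, rz], "dp": [dx, dy, dz], "jaw": jaw}, ...]. A call has 1 to 20 rows; each row is the pose to reach, as a shift and turn from the pose commanded when the call began, along the tool's axes at that moment; what a row does not reach only later rows make up. A row lasts 1/8 s, in which the tool goes at most 62.5 mm and 10.7 degrees, less where a joint would pass 70% of its speed; a pose out of reach is approached as far as the arm can. A call with a gripper value outside its range is refused whole. The fingers move at their own pace and stop on an object; FORCE is the grip in N (left out, the last holds). Time passes only in rows, so rows that repeat a pose let the fingers close. It gives the time, the measured TCP pose, the force, the opening and the grip force at its end, in the units of the state.
- bot.read_state(): the state, without advancing time (a new reading comes with each control period).
- bot.capture(name): name is "scene" or "side" or "wrist"; returns the picture (420x560x3 uint8, red, green, blue); there is no depth.
- bot.camera_info(name): a dict with "camera_matrix" (3x3 intrinsics, pixels), "dist" ([k1, k2, p1, p2, k3] as OpenCV has them; the pictures are not rectified), "xyz" and "orientation" of the camera in the world. Camera axes: x right, y down, z forward; pixel columns grow to the right and rows downward; lengths in m; the calibration is good to about 2 mm. A picture is of the moment at which its call begins: read the wrist's pose just before it. camera_info takes no time and is no camera call; for the wrist camera it gives the pose at the moment of the call.
- bot.finish_job(): hands the job in; it is judged then, once.
The state is a dict: "time_s": time; "joint_positions": joint angles; "joint_velocities": joint speeds; "effort": joint torques, N m; "tcp_pos": TCP position; "orientation": TCP orientation; "ft_force": force on the tool from outside, world axes, zero at the start; "torque": the same for the moment, N m; "gripper_width": finger opening in m; "gripper_force": force on a finger pad.
Only numpy, scipy, OpenCV 4.12 (cv2) and the standard library are available. Lean on these libraries where they do the work, as an engineer would, in place of code of your own. Each camera call takes 0.05 s, during which the arm holds its last target. There are 200 camera calls.

## Working session

There is one attempt and no reset: what is moved stays moved. The work goes in short steps, Python scripts to look and compute and a shell command to move; the robot and the scene stay as the last step left them, time stands still between calls to the robot, and variables do not carry over. Pictures are saved under pics/ and viewed, at most 10 in all, crops included, and the job is handed in when it is done.

```bash
mkdir -p pics
python3 - <<'E'
from plant import bot
import cv2
for n in("scene","side"):
    i=bot.camera_info(n);print(n,i)
    cv2.imwrite(f"pics/{n}0.png",cv2.resize(bot.capture(n)[:,:,::-1],(800,600),interpolation=cv2.INTER_CUBIC))
print(bot.read_state())
E
```

```text
scene {'camera_matrix': array([[395.98153528,   0.        , 275.30605507],
       [  0.        , 395.98153528, 209.12991001],
       [  0.        ,   0.        ,   1.        ]]), 'dist': array([0.02832858, 0.        , 0.        , 0.        , 0.        ]), 'xyz': array([1.39295873, 0.17393193, 0.97674227]), 'orientation': array([ 0.60432509,  0.69994706, -0.29072266, -0.24565347])}
side {'camera_matrix': array([[504.57530489,   0.        , 269.24482934],
       [  0.        , 504.57530489, 207.16509152],
       [  0.        ,   0.        ,   1.        ]]), 'dist': array([0.02566366, 0.        , 0.        , 0.        , 0.        ]), 'xyz': array([-0.14753299, -0.74067878,  1.07091674]), 'orientation': array([ 0.86343314, -0.31214957,  0.14154736, -0.3701489 ])}
{'time_s': 0.1, 'joint_positions': array([-2.15305724e-01,  3.81138066e-01,  1.29813655e+00,  1.29333639e-05,
        1.46367523e+00, -2.15307072e-01]), 'joint_velocities': array([ 0.00014012,  0.00015364, -0.00096084, -0.00062126, -0.00107592,
       -0.00092271]), 'effort': array([ 3.76895419e-03, -4.49219084e+01, -2.31655884e+01, -2.33104493e-04,
        3.63802450e-03,  7.57992581e-06]), 'tcp_pos': array([5.49703602e-01, 6.29980722e-05, 2.10184822e-01]), 'orientation': array([ 7.07106634e-01,  7.07106603e-01, -3.60833262e-04, -5.74748569e-04]), 'ft_force': array([-0.01506984, -0.57882684, -0.324032  ]), 'torque': array([0.00394588, 0.00356878, 0.02536248]), 'gripper_force': 0.0, 'gripper_width': 0.08542263244300966}
```

View pics/scene0.png

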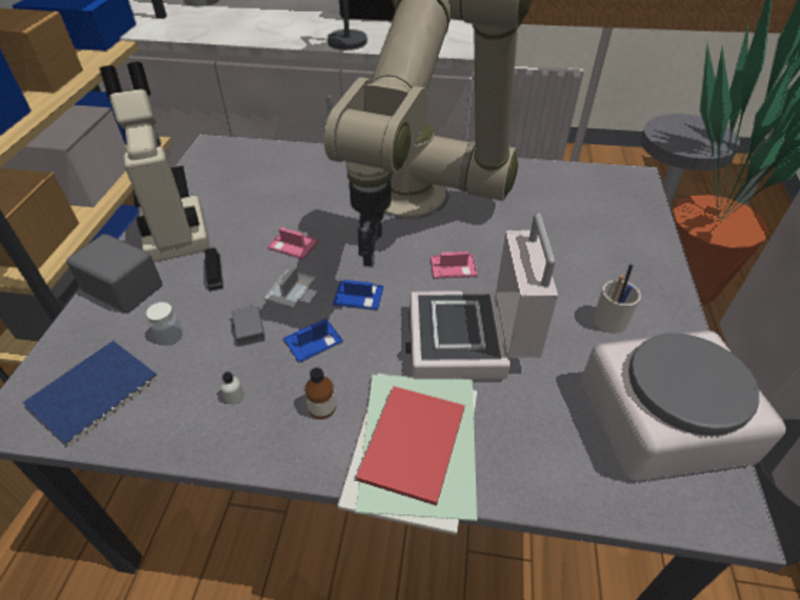

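View pics/side0.png

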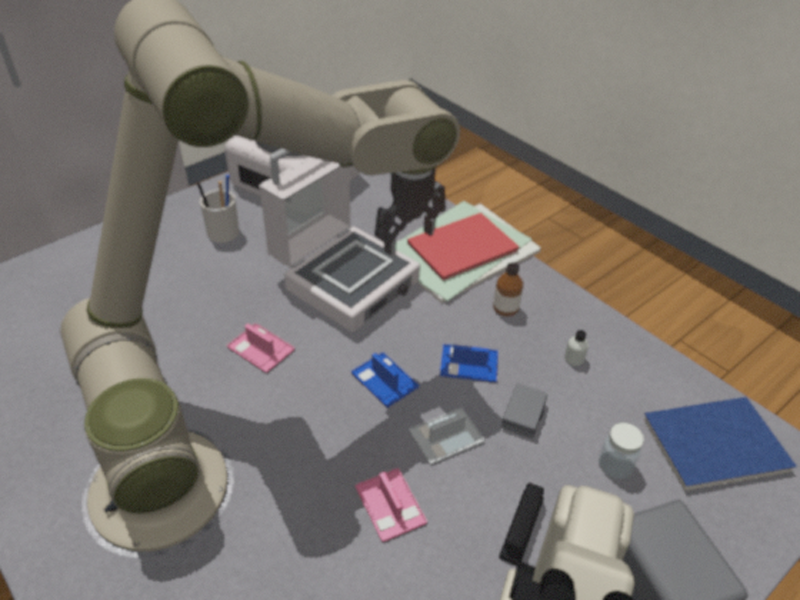

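Scene picture candidates (800×600 px): aluminium tray (290,288); pink trays (292,242) and (453,265); blue trays (358,294) and (313,340). I choose the grey one, which the side view shows at (447,433). The dryer is at (458,335) with its cover open, hinge on the right. I'll check these in close crops.

```bash
cat > h.py <<'E'
import numpy as np,cv2
from scipy.spatial.transform import Rotation as R
from plant import bot
def ray(i,p):
    u=cv2.undistortPoints(np.array([[p]],float),i["camera_matrix"],i["dist"])[0,0]
    return np.array(i["xyz"]),R.from_quat(i["orientation"]).apply([u[0],u[1],1])
def onz(i,p,z):
    o,d=ray(i,p);return o+d*(z-o[2])/d[2]
def tri(obs):
    A=np.zeros((3,3));b=np.zeros(3)
    for i,p in obs:
        o,d=ray(i,p);d=d/np.linalg.norm(d);P=np.eye(3)-np.outer(d,d);A+=P;b+=P@o
    x=np.linalg.solve(A,b)
    return x,[float(np.linalg.norm(np.cross(x-ray(i,p)[0],ray(i,p)[1]/np.linalg.norm(ray(i,p)[1])))) for i,p in obs]
def proj(i,X):
    r=R.from_quat(i["orientation"]).inv();X=np.atleast_2d(X)
    return cv2.projectPoints(X,r.as_rotvec(),-r.apply(i["xyz"]),i["camera_matrix"],i["dist"])[0][:,0]
def crop(im,x0,y0,w,h,s):
    c=cv2.resize(im[y0:y0+h,x0:x0+w,::-1],(w*s,h*s),interpolation=cv2.INTER_CUBIC)
    for x in range(-(-x0//10)*10,x0+w,10):
        cv2.line(c,((x-x0)*s,0),((x-x0)*s,6),(0,255,255));
        if x%20==0:cv2.putText(c,str(x),((x-x0)*s-10,18),0,.38,(0,255,255),1)
    for y in range(-(-y0//10)*10,y0+h,10):
        cv2.line(c,(0,(y-y0)*s),(6,(y-y0)*s),(0,255,255));cv2.putText(c,str(y),(8,(y-y0)*s+4),0,.38,(0,255,255),1)
    return c
E
python3 - <<'E'
from h import *
a=bot.capture("scene");b=bot.capture("side")
cv2.imwrite("pics/m1.png",np.vstack([np.hstack([crop(a,165,178,80,48,5),crop(b,272,278,80,48,5)]),np.hstack([crop(a,272,150,133,120,3),crop(b,175,110,133,120,3)])]))
E
```

```text
Traceback (most recent call last):
ValueError: all the input array dimensions except for the concatenation axis must match exactly, but along dimension 1, the array at index 0 has size 800 and the array at index 1 has size 798
```

Run:
```python
from h import *
a=bot.capture("scene");b=bot.capture("side")
t=np.hstack([crop(a,165,178,80,48,5),crop(b,272,278,80,48,5)])[:,:798]
cv2.imwrite("pics/m1.png",np.vstack([t,np.hstack([crop(a,272,150,133,120,3),crop(b,175,110,133,120,3)])]))
```

```text
(no output)
```

View pics/m1.png

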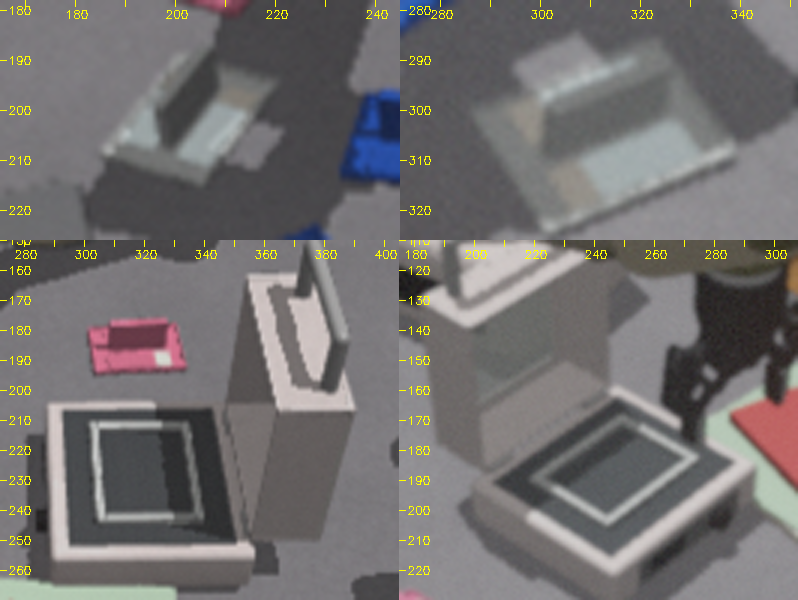

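Run:
```python
from h import *
np.set_printoptions(precision=4,suppress=True)
a=bot.camera_info("scene");b=bot.camera_info("side")
print("tray scene z8",*[onz(a,p,.008)[:2] for p in[(185.8,208),(206.4,215),(221,195)]])
print("tray side z8",*[onz(b,p,.008)[:2] for p in[(286.4,299),(301,324.4),(339,309),(325,287)]])
print("fin",[tri([(a,p),(b,q)]) for p,q in[((197,198),(301,299)),((208,187),(326,288))]])
S=[(302,211),(335.3,210.7),(339.7,243.3),(304.3,244.3)];D=[(218.7,189.3),(252,168.7),(274.7,182.3),(244.3,204.7)]
for s in S:print("rail scene",onz(a,s,.068))
for s in D:print("rail side",onz(b,s,.068))
for s in [(288,204.5),(291,253),(356,252.5)]:print("deck scene",onz(a,s,.06))
```

```text
tray scene z8 [ 0.483  -0.2834] [ 0.5056 -0.2038] [ 0.4018 -0.1789]
tray side z8 [ 0.4017 -0.1787] [ 0.3788 -0.2587] [ 0.4841 -0.2865] [ 0.5057 -0.2144]
fin [(array([ 0.4314, -0.2331,  0.026 ]), [0.0234640840842591, 0.023464084084259037]), (array([ 0.4541, -0.2281,  0.0756]), [0.025128092231021967, 0.025128092231021897])]
rail scene [0.4996 0.1193 0.068 ]
rail scene [0.4832 0.2249 0.068 ]
rail scene [0.6176 0.2437 0.068 ]
rail scene [0.6365 0.1401 0.068 ]
rail side [0.4806 0.2207 0.068 ]
rail side [0.6194 0.2343 0.068 ]
rail side [0.632 0.139 0.068]
rail side [0.4983 0.1187 0.068 ]
deck scene [0.4684 0.0701 0.06  ]
deck scene [0.6683 0.1045 0.06  ]
deck scene [0.639  0.2926 0.06  ]
```

```bash
python3 -m jog '[{"turn":[0,0,-0.15],"dp":[-29,-13,0],"jaw":0},{"turn":[0,0,-0.32],"dp":[-58,-27,0],"jaw":0},{"turn":[0,0,-0.48],"dp":[-87,-40,0],"jaw":0},{"turn":[0,0,-0.65],"dp":[-116,-54,0],"jaw":0},{"turn":[0,0,-0.81],"dp":[-145,-68,0],"jaw":0},{"turn":[0,0,-0.97],"dp":[-175,-81,0],"jaw":0},{"turn":[0,0,-1.13],"dp":[-204,-95,0],"jaw":0},{"turn":[0,0,-1.29],"dp":[-233,-108,0],"jaw":0},{"turn":[0,0,-1.29],"dp":[-233,-108,0],"jaw":0},{"turn":[0,0,-1.29],"dp":[-233,-108,0],"jaw":0}]'
python3 - <<'E'
from h import *
import pickle
i=bot.camera_info("wrist");im=bot.capture("wrist")
a=bot.camera_info("scene");s=bot.capture("scene")
pickle.dump(i,open("w1.pkl","wb"));print(i["camera_matrix"],i["dist"],i["xyz"])
print(bot.read_state()["joint_positions"])
c=crop(im,0,0,560,420,1)
cv2.imwrite("pics/w1.png",np.vstack([cv2.resize(crop(im,0,0,560,420,1)[:],(800,600))]))
E
```

```text
time_s: 1.55
tcp_pos: [0.4421, -0.2325, 0.2107]
orientation: [0.141, 0.99, 0.0, -0.0]
ft_force: [-0.1, 0.1, 0.4]
gripper_width: 0.0854
gripper_force: 0.0
[[318.76571779   0.         284.04204728]
 [  0.         318.76571779 209.52489302]
 [  0.           0.           1.        ]] [-0.00574863  0.          0.          0.          0.        ] [ 0.37749458 -0.21315134  0.37377493]
[-7.20978705e-01  2.92146829e-01  1.43269203e+00  1.52820191e-04
  1.41683438e+00 -2.01069792e+00]
```

View pics/w1.png

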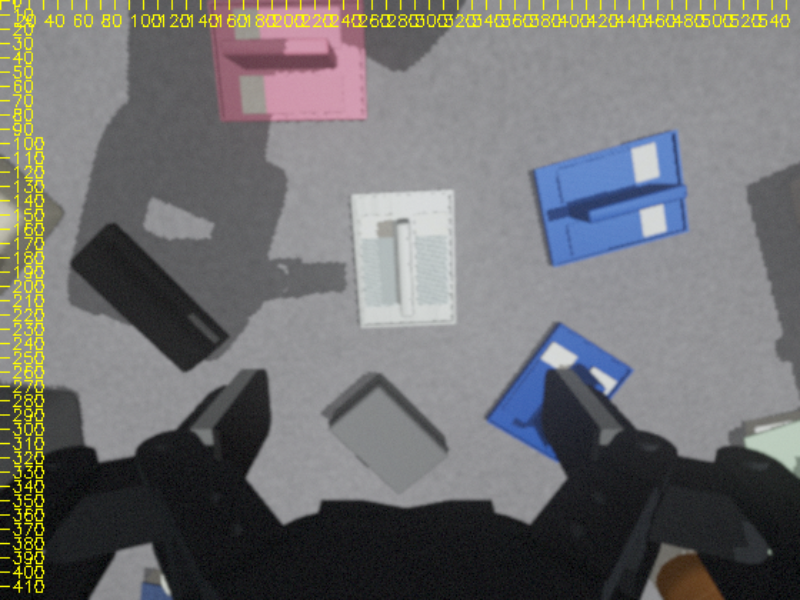

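Run:
```python
from h import *
import pickle
np.set_printoptions(precision=4,suppress=True)
w=pickle.load(open("w1.pkl","rb"));a=bot.camera_info("scene");b=bot.camera_info("side")
f=[np.array(p)*.7 for p in[(404,220),(408,316)]]
F=[onz(w,p,.048) for p in f];print(F,np.degrees(np.arctan2(*(F[1]-F[0])[1::-1])),(F[0]+F[1])/2)
C=[onz(w,np.array(p)*.7,.008) for p in[(352,194),(454,190),(456,324),(361,327)]];print(np.array(C),np.mean(C,0))
for d in(C[3]-C[0],C[2]-C[1],C[1]-C[0],C[2]-C[3]):print(np.degrees(np.arctan2(d[1],d[0])),np.linalg.norm(d))
print(tri([(a,(208,187)),(b,(301,298)),(w,f[0])]),tri([(a,(197,198)),(b,(326,288)),(w,f[1])]))
for x in F:print(proj(a,x),proj(b,x))
s=bot.read_state();print(s["tcp_pos"],R.from_quat(s["orientation"]).as_matrix())
```

```text
[array([ 0.4062, -0.2228,  0.048 ]), array([ 0.4754, -0.2398,  0.048 ])] -13.874346675689305 [ 0.4408 -0.2313  0.048 ]
[[ 0.379  -0.2574  0.008 ]
 [ 0.3984 -0.1799  0.008 ]
 [ 0.5055 -0.2061  0.008 ]
 [ 0.4856 -0.284   0.008 ]] [ 0.4421 -0.2319  0.008 ]
-14.019234218929546 0.1098545132727086
-13.765386793402424 0.11025788864635032
75.95989550098487 0.07988267656728745
75.673234570501 0.08037232204303327
(array([ 0.4084, -0.2212,  0.0482]), [0.0018106464590229516, 0.002195660822695108, 0.002653141608662968]) (array([ 0.4751, -0.2398,  0.0539]), [0.001043485983180617, 0.0023478023861694657, 0.0015444057937954911])
[[207.2986 186.3168]] [[300.1752 299.5503]]
[[196.9279 199.3643]] [[324.9322 289.5462]]
[ 0.4423 -0.2322  0.2107] [[-0.9608  0.2774  0.    ]
 [ 0.2774  0.9608  0.0002]
 [ 0.      0.0002 -1.    ]]
```

```bash
python3 -m jog '[{"turn":[0,0,-0.02],"dp":[0,0,30],"jaw":0.5},{"turn":[0,0,-0.038],"dp":[0,0,70],"jaw":0.5},{"turn":[0,0,-0.038],"dp":[0,0,110],"jaw":0.5},{"turn":[0,0,-0.038],"dp":[0,0,140],"jaw":0.5},{"turn":[0,0,-0.038],"dp":[0,0,160],"jaw":0.5},{"turn":[0,0,-0.038],"dp":[0,0,175],"jaw":0.5},{"turn":[0,0,-0.038],"dp":[0,0,184],"jaw":0.5},{"turn":[0,0,-0.038],"dp":[0,0,190],"jaw":0.5},{"turn":[0,0,-0.038],"dp":[0,0,190],"jaw":0.5}]' 60
python3 -m jog '[{"turn":[0,0,0],"dp":[0,0,0],"jaw":0.7},{"turn":[0,0,0],"dp":[0,0,0],"jaw":1},{"turn":[0,0,0],"dp":[0,0,0],"jaw":1},{"turn":[0,0,0],"dp":[0,0,0],"jaw":1},{"turn":[0,0,0],"dp":[0,0,0],"jaw":1},{"turn":[0,0,0],"dp":[0,0,0],"jaw":1}]' 60
```

```text
time_s: 2.78
tcp_pos: [0.4421, -0.2329, 0.0207]
orientation: [0.121, 0.993, 0.0, -0.0]
ft_force: [1.0, 0.5, 0.2]
gripper_width: 0.0425
gripper_force: 0.0
time_s: 3.52
tcp_pos: [0.4422, -0.2332, 0.0213]
orientation: [0.121, 0.993, -0.0, 0.0]
ft_force: [-1.8, 0.2, 6.8]
gripper_width: 0.0077
gripper_force: 59.1
```

```bash
python3 -m jog '[{"turn":[0,0,0],"dp":[0,0,-5],"jaw":1},{"turn":[0,0,0],"dp":[0,0,-15],"jaw":1},{"turn":[0,0,0],"dp":[0,0,-40],"jaw":1},{"turn":[0,0,0],"dp":[0,0,-75],"jaw":1},{"turn":[0,0,0],"dp":[0,0,-110],"jaw":1},{"turn":[0,0,0],"dp":[0,0,-140],"jaw":1},{"turn":[0,0,0],"dp":[0,0,-155],"jaw":1},{"turn":[0,0,0],"dp":[0,0,-160],"jaw":1},{"turn":[0,0,0],"dp":[0,0,-160],"jaw":1}]'
python3 - <<'E'
from h import *
import pickle
i=bot.camera_info("wrist");im=bot.capture("wrist");b=bot.capture("side");a=bot.capture("scene")
pickle.dump((i,im,a,b),open("w2.pkl","wb"))
s=bot.read_state();t=s["tcp_pos"];M=R.from_quat(s["orientation"]).as_matrix();print(t,M)
pa=proj(bot.camera_info("scene"),t)[0].astype(int);pb=proj(bot.camera_info("side"),t)[0].astype(int);print(pa,pb)
cv2.imwrite("pics/g1.png",np.vstack([np.hstack([crop(a,pa[0]-50,pa[1]-35,100,75,4),crop(b,pb[0]-50,pb[1]-35,100,75,4)]),np.hstack([crop(im,180,90,200,150,2),crop(im,220,110,100,75,4)])]))
E
```

```text
time_s: 4.65
tcp_pos: [0.4418, -0.2329, 0.1806]
orientation: [0.121, 0.993, 0.0, -0.0]
ft_force: [-0.0, 0.0, -2.2]
gripper_width: 0.0075
gripper_force: 58.9
[ 0.44171292 -0.23275837  0.18002048] [[-9.70659279e-01  2.40456314e-01 -1.15101683e-03]
 [ 2.40455161e-01  9.70659674e-01  1.05522654e-03]
 [ 1.37098150e-03  7.47497492e-04 -9.99998781e-01]]
[195 162] [317 259]
```

View pics/g1.png

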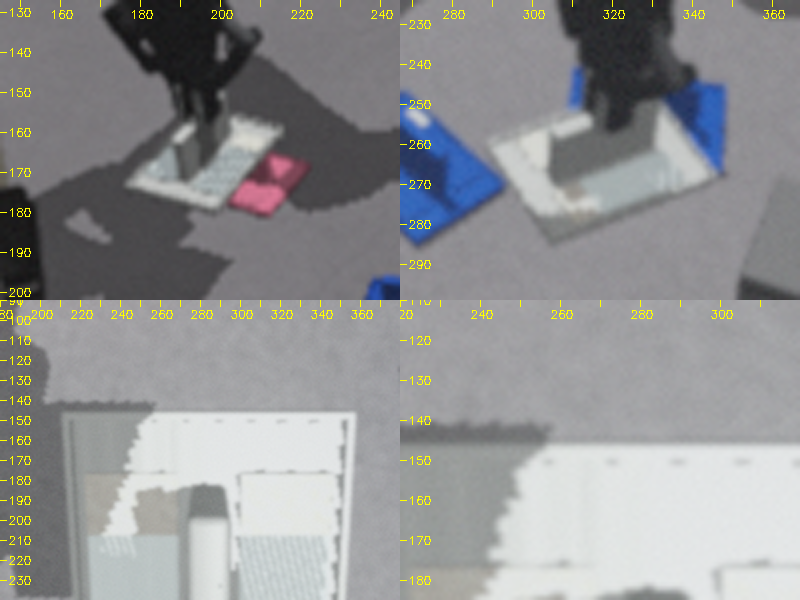

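The tray is held level. Next I move beside the bed to measure it from close up.

```bash
python3 -m jog '[{"turn":[0,0,0],"dp":[0,5,-20],"jaw":1},{"turn":[0,0,-0.03],"dp":[-3,20,-35],"jaw":1},{"turn":[0,0,-0.07],"dp":[-9,50,-55],"jaw":1},{"turn":[0,0,-0.12],"dp":[-16,85,-70],"jaw":1},{"turn":[0,0,-0.18],"dp":[-23,125,-70],"jaw":1},{"turn":[0,0,-0.24],"dp":[-30,165,-70],"jaw":1},{"turn":[0,0,-0.3],"dp":[-37,205,-70],"jaw":1},{"turn":[0,0,-0.35],"dp":[-43,240,-70],"jaw":1},{"turn":[0,0,-0.38],"dp":[-48,265,-70],"jaw":1},{"turn":[0,0,-0.389],"dp":[-50,278,-70],"jaw":1},{"turn":[0,0,-0.389],"dp":[-51,284,-70],"jaw":1},{"turn":[0,0,-0.389],"dp":[-51,284,-70],"jaw":1},{"turn":[0,0,-0.389],"dp":[-51,284,-70],"jaw":1}]'
python3 - <<'E'
from h import *
import pickle
i=bot.camera_info("wrist");im=bot.capture("wrist")
pickle.dump(i,open("w3.pkl","wb"))
cv2.imwrite("pics/w3.png",np.vstack([crop(im,280,0,266,200,3)])) 
cv2.imwrite("pics/w3full.png",im[:,:,::-1])
print(proj(i,[[.56,.18,.068],[.53,.3,.3]]))
E
```

```text
time_s: 6.42
tcp_pos: [0.5596, 0.0297, 0.2508]
orientation: [-0.072, 0.997, -0.0, -0.0]
ft_force: [-0.4, 0.6, -1.9]
gripper_width: 0.0077
gripper_force: 58.8
[[415.71605976 205.44078452]
 [930.876162   315.30432006]]
```

View pics/w3full.png

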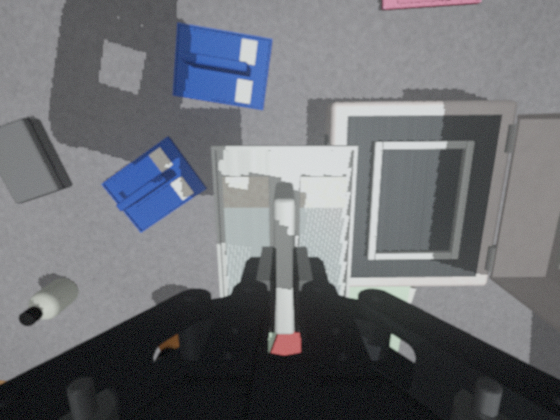

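The bed's rails show from (375,143) to (474,143) and (460,259) to (368,259), beside the held tray. I enlarge that part.

Run:
```python
from h import *
im=cv2.imread("pics/w3full.png")[:,:,::-1]
cv2.imwrite("pics/w3c.png",crop(im,320,95,200,150,4)[:,:,:] if 0 else np.ascontiguousarray(crop(im,325,95,199,199,3)))
```

```text
(no output)
```

View pics/w3c.png

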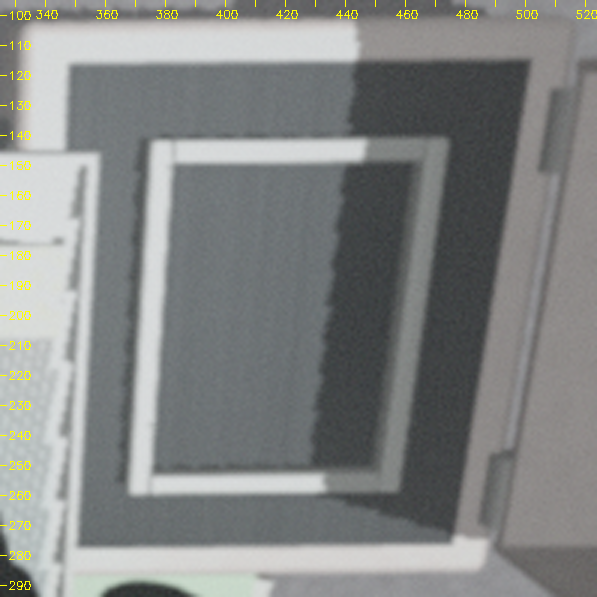

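Run:
```python
from h import *
import pickle
from scipy.optimize import least_squares
np.set_printoptions(precision=4,suppress=True)
w=pickle.load(open("w3.pkl","rb"));a=bot.camera_info("scene");b=bot.camera_info("side")
L=np.array([[-68,-53],[-68,53],[68,53],[68,-53]])/1e3; I=np.array([[-60,-45],[-60,45],[60,45],[60,-45]])/1e3
W=np.array([(375.3,141.3),(474.7,141),(458,259.3),(368,260)]);WI=np.array([(383,149.3),(466.3,149),(451.7,252.3),(376,252.7)])
S=np.array([(302,211),(335.3,210.7),(339.7,243.3),(304.3,244.3)]);D=np.array([(244.3,204.7),(218.7,189.3),(252,168.7),(274.7,182.3)])
def X(p,L):
    c,s=np.cos(p[2]),np.sin(p[2]);return np.c_[L@np.array([[c,s],[-s,c]])+p[:2],np.full(4,p[3])]
for use in("w","sd","wsd"):
    def f(p):
        r=[]
        if "w" in use:r+=[proj(w,X(p,L))-W,proj(w,X(p,I))-WI]
        if "s" in use:r+=[proj(a,X(p,L))-S,proj(b,X(p,L))-D]
        return np.vstack(r).ravel()
    s=least_squares(f,[.558,.18,.145,.068]);print(use,s.x,np.degrees(s.x[2]),"rms",np.sqrt(np.mean(s.fun**2)))
for A,B in((L,W),(I,WI)):print([onz(w,p,.068)[:2] for p in B],np.mean([onz(w,p,.068) for p in B],0))
# held tray rim far edge check: depth of rim
s=bot.read_state();print(s["tcp_pos"],R.from_quat(s["orientation"]).as_matrix())
t=s["tcp_pos"];z=t[2]-.021+.008
print([onz(w,p,z) for p in((214,147.5),(358,146.5))])
```

```text
w [0.5572 0.1834 0.1534 0.0669] 8.79076712073542 rms 0.35854934421505946
sd [0.5586 0.1812 0.1392 0.0663] 7.976016636636951 rms 0.6545547147147182
wsd [0.5573 0.1832 0.1517 0.0667] 8.691481844281249 rms 0.6945641877443819
[array([0.4976, 0.1197]), array([0.4819, 0.2245]), array([0.6165, 0.2458]), array([0.6326, 0.1411])] [0.5572 0.1828 0.068 ]
[array([0.5046, 0.1297]), array([0.4913, 0.2181]), array([0.609, 0.236]), array([0.6222, 0.1484])] [0.5568 0.183  0.068 ]
[0.5596 0.0297 0.2508] [[-0.9895 -0.1446  0.    ]
 [-0.1446  0.9895 -0.0002]
 [ 0.     -0.0002 -1.    ]]
[array([ 0.5113, -0.0149,  0.2378]), array([0.4994, 0.0625, 0.2378])]
```

Run:
```python
from h import *
import pickle
from scipy.optimize import least_squares
np.set_printoptions(precision=4,suppress=True)
w=pickle.load(open("w3.pkl","rb"));a=bot.camera_info("scene")
bed=np.array([.5573,.1815]);y=np.radians(8.6);M=np.array([[np.cos(y),-np.sin(y)],[np.sin(y),np.cos(y)]])
print("corners in bed frame",[M.T@(onz(w,p,.06)[:2]-[0,.0016]-bed) for p in[(334,102),(515.7,102),(487.7,285)]])
def bar(q,off,xs,h=0): # off: dryer centre y in bed frame
    r=np.array([[x,off+.095-.245*np.cos(q+.205)] for x in xs]);return np.c_[r@M.T+bed,np.full(len(xs),.061+.245*np.sin(q+.205))]
obs=np.array([(376,157),(384,196)])
for off in(-.01,0,.01):
    s=least_squares(lambda p:(proj(a,bar(p[0],off,[p[1]-.057,p[1]+.057]))-obs).ravel(),[1.5,0])
    print(off,s.x,s.fun,bar(s.x[0],off,[0]))
```

```text
corners in bed frame [array([-0.1089, -0.0979]), array([-0.1082,  0.0944]), array([0.1061, 0.0994])]
-0.01 [1.5715 0.0374] [-0.138   5.6194  0.0136 -4.7828] [[0.5371 0.315  0.3008]]
0 [1.5268 0.0396] [-0.1356  5.5711  0.041  -4.7478] [[0.5372 0.3143 0.3028]]
0.01 [1.4834 0.0413] [-0.1313  5.5345  0.0641 -4.7224] [[0.5373 0.3137 0.3043]]
```

```bash
python3 -m jog '[{"turn":[0,0,0],"dp":[-1,10,0],"jaw":1},{"turn":[0,0,0],"dp":[-4,32,0],"jaw":1},{"turn":[0,0,-0.002],"dp":[-8,62,0],"jaw":1},{"turn":[0,0,-0.004],"dp":[-12,92,0],"jaw":1},{"turn":[0,0,-0.004],"dp":[-16,120,0],"jaw":1},{"turn":[0,0,-0.004],"dp":[-19,141,0],"jaw":1},{"turn":[0,0,-0.004],"dp":[-20,149,10],"jaw":1},{"turn":[0,0,-0.004],"dp":[-20,150.5,30],"jaw":1},{"turn":[0,0,-0.004],"dp":[-20,150.5,60],"jaw":1},{"turn":[0,0,-0.004],"dp":[-20,150.5,90],"jaw":1},{"turn":[0,0,-0.004],"dp":[-20,150.5,115],"jaw":1},{"turn":[0,0,-0.004],"dp":[-20,150.5,133],"jaw":1},{"turn":[0,0,-0.004],"dp":[-20,150.5,143],"jaw":1},{"turn":[0,0,-0.004],"dp":[-20,150.5,148],"jaw":1},{"turn":[0,0,-0.004],"dp":[-20,150.5,150],"jaw":1},{"turn":[0,0,-0.004],"dp":[-20,150.5,150],"jaw":1},{"turn":[0,0,-0.004],"dp":[-20,150.5,150],"jaw":1}]'
python3 - <<'E'
from h import *
im=bot.capture("wrist");a=bot.capture("scene");b=bot.capture("side")
cv2.imwrite("pics/p1.png",np.hstack([np.vstack([crop(a,280,170,100,75,4),crop(b,200,140,100,75,4)]),np.vstack([crop(im,160,80,200,150,2),crop(im,180,100,80,60,5)])]))
E
```

```text
time_s: 8.6
tcp_pos: [0.5578, 0.1823, 0.1012]
orientation: [-0.075, 0.997, 0.0, 0.0]
ft_force: [0.4, 0.7, -1.5]
gripper_width: 0.0078
gripper_force: 58.8
```

View pics/p1.png

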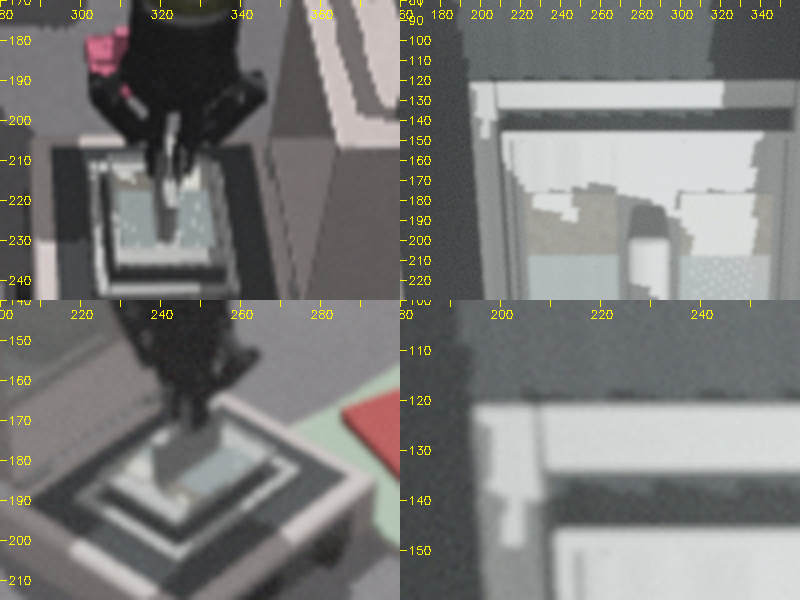

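```bash
python3 -m jog '[{"turn":[0,0,0],"dp":[0,-1.2,2],"jaw":1},{"turn":[0,0,0],"dp":[0,-1.2,5],"jaw":1},{"turn":[0,0,0],"dp":[0,-1.2,9],"jaw":1},{"turn":[0,0,0],"dp":[0,-1.2,13],"jaw":1},{"turn":[0,0,0],"dp":[0,-1.2,16],"jaw":1},{"turn":[0,0,0],"dp":[0,-1.2,18],"jaw":1},{"turn":[0,0,0],"dp":[0,-1.2,18],"jaw":1},{"turn":[0,0,0],"dp":[0,-1.2,18],"jaw":1}]'
```

```text
time_s: 9.75
tcp_pos: [0.5579, 0.181, 0.0829]
orientation: [-0.075, 0.997, -0.0, 0.0]
ft_force: [-0.3, 0.9, -2.2]
gripper_width: 0.0071
gripper_force: 58.8
```

```bash
python3 -m jog '[{"turn":[0,0,0],"dp":[0,0,0.5],"jaw":1},{"turn":[0,0,0],"dp":[0,0,1],"jaw":1},{"turn":[0,0,0],"dp":[0,0,1.5],"jaw":1},{"turn":[0,0,0],"dp":[0,0,2],"jaw":1},{"turn":[0,0,0],"dp":[0,0,2],"jaw":1},{"turn":[0,0,0],"dp":[0,0,2],"jaw":1}]'
```

```text
time_s: 10.5
tcp_pos: [0.5578, 0.181, 0.0813]
orientation: [-0.075, 0.997, -0.0, 0.0]
ft_force: [-3.0, -0.5, 5.5]
gripper_width: 0.0078
gripper_force: 59.7
```

```bash
python3 -m jog '[{"turn":[0,0,0],"dp":[0,0,0],"jaw":0.8},{"turn":[0,0,0],"dp":[0,0,0],"jaw":0.7},{"turn":[0,0,0],"dp":[0,0,0],"jaw":0.6},{"turn":[0,0,0],"dp":[0,0,0],"jaw":0.6},{"turn":[0,0,0],"dp":[0,0,0],"jaw":0.6},{"turn":[0,0,0],"dp":[0,0,-10],"jaw":0.6},{"turn":[0,0,0],"dp":[0,0,-30],"jaw":0.6},{"turn":[0,0,0],"dp":[0,0,-60],"jaw":0.6},{"turn":[0,0,0],"dp":[0,0,-100],"jaw":0.6},{"turn":[0,0,0],"dp":[0,0,-150],"jaw":0.6},{"turn":[0,0,0],"dp":[0,0,-210],"jaw":0.6},{"turn":[0,0,0],"dp":[0,0,-270],"jaw":0.5},{"turn":[0,0,0],"dp":[0,0,-300],"jaw":0.5},{"turn":[0,0,0],"dp":[0,0,-310],"jaw":0.5},{"turn":[0,0,0],"dp":[0,0,-310],"jaw":0.5}]'
python3 - <<'E'
from h import *
import pickle
i=bot.camera_info("wrist");im=bot.capture("wrist");a=bot.capture("scene");b=bot.capture("side")
pickle.dump(i,open("w4.pkl","wb"))
# top-left: scene bar; bottom-left: side bar; right: wrist
c=crop(im,180,100,200,150,2)
print(proj(i,[[.5373,.3143,.303],[.5573,.1815,.06]]))
cv2.imwrite("pics/b1.png",np.hstack([np.vstack([crop(a,340,145,66,60,6)[:300,:396],crop(b,165,90,66,50,6)]),np.vstack([crop(im,160,90,200,150,2),cv2.resize(crop(im,0,0,560,420,1)[:,160:],(400,300))[:300]])]))
E
```

```text
time_s: 12.38
tcp_pos: [0.5577, 0.181, 0.3902]
orientation: [-0.075, 0.997, -0.0, -0.0]
ft_force: [-0.2, 0.2, -0.1]
gripper_width: 0.0428
gripper_force: 0.0
[[448.43019527 208.14168389]
 [283.69758979 167.71961167]]
```

View pics/b1.png

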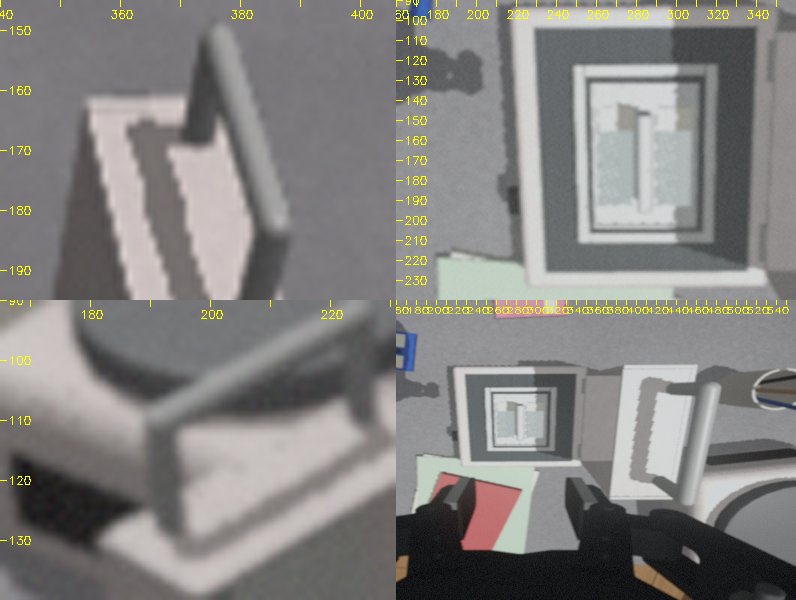

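Run:
```python
from h import *
import pickle
np.set_printoptions(precision=4,suppress=True)
w=pickle.load(open("w4.pkl","rb"));a=bot.camera_info("scene");b=bot.camera_info("side")
E=[[(a,(376.3,149.5)),(b,(190.8,108.7)),(w,(473,122))],[(a,(385.8,183)),(b,(227,90.5)),(w,(455,280))]]
P=[]
for e in E:
    x,r=tri(e);P.append(x);print(x,r, tri(e[:2])[0])
m=(P[0]+P[1])/2;print("mid",m,"len",np.linalg.norm(P[1]-P[0]),"yaw",np.degrees(np.arctan2(*(P[1]-P[0])[1::-1])))
y=np.radians(8.6);n=np.array([-np.sin(y),np.cos(y)]);h=np.array([.5573,.1815])+.095*n
rel=np.array([(m[:2]-h)@n,m[2]-.061]);th=np.arctan2(rel[1],-rel[0]);q=th-.205
print("rel",rel,np.linalg.norm(rel),"q",q,"alongx",(m[:2]-h)@[np.cos(y),np.sin(y)])
s=bot.read_state();M=R.from_quat(s["orientation"]).as_matrix();T=s["tcp_pos"];print(T,M)
bp=lambda q:np.r_[h-.245*np.cos(q+.205)*n,.061+.245*np.sin(q+.205)]
print("dp to bar(TCP=bar)",1e3*M.T@(np.r_[bp(q)]-T),bp(q))
```

```text
[0.4689 0.3123 0.308 ] [0.0010366772890369423, 0.0003002901030580766, 0.0013225831669294043] [0.4688 0.313  0.3082]
[0.6027 0.3341 0.3052] [0.0005293484457693035, 0.0050835891408120455, 0.0053991486665020925] [0.6065 0.3324 0.3065]
mid [0.5358 0.3232 0.3066] len 0.13550252527196296 yaw 9.23915038357247
rel [0.0483 0.2456] 0.25031998533933303 q 1.5600605527477944 alongx -6.385873490708428e-05
[0.5576 0.181  0.3892] [[-0.9887 -0.1497 -0.0029]
 [-0.1497  0.9887 -0.0003]
 [ 0.003   0.0001 -1.    ]]
dp to bar(TCP=bar) [ -0.0398 142.8043  87.7993] [0.536  0.3222 0.3014]
```

```bash
python3 -m jog '[{"turn":[0,0,0],"dp":[0,30,0],"jaw":0.5},{"turn":[0,0,0],"dp":[0,75,0],"jaw":0.5},{"turn":[0,0,0],"dp":[0,120,0],"jaw":0.5},{"turn":[0,0,0],"dp":[0,143,0],"jaw":0.5},{"turn":[0,0,0],"dp":[0,143,20],"jaw":0.5},{"turn":[0,0,0],"dp":[0,143,50],"jaw":0.5},{"turn":[0,0,0],"dp":[0,143,80],"jaw":0.5},{"turn":[0,0,0],"dp":[0,143,98],"jaw":0.5},{"turn":[0,0,0],"dp":[0,143,106],"jaw":0.5},{"turn":[0,0,0],"dp":[0,143,106],"jaw":0.5}]' 40
python3 -m jog '[{"turn":[0,0,0],"dp":[0,0,0],"jaw":0.6},{"turn":[0,0,0],"dp":[0,0,0],"jaw":0.7},{"turn":[0,0,0],"dp":[0,0,0],"jaw":0.8},{"turn":[0,0,0],"dp":[0,0,0],"jaw":1},{"turn":[0,0,0],"dp":[0,0,0],"jaw":1},{"turn":[0,0,0],"dp":[0,0,0],"jaw":1}]' 40
python3 - <<'E'
from h import *
a=bot.capture("scene");b=bot.capture("side")
s=bot.read_state();print(s["tcp_pos"],s["joint_positions"])
cv2.imwrite("pics/b2.png",np.hstack([crop(a,330,110,100,100,4),crop(b,150,60,100,100,4)]))
y=np.radians(8.6);n=np.array([-np.sin(y),np.cos(y)])
for q in (1.56,1.4,1.2,1,.8,.6,.4,.3,.2,.1,.05,0,-.01):
    d=lambda q:np.array([-.245*np.cos(q+.205),.245*np.sin(q+.205)])
    e=(d(q)-d(1.56))*1e3;print(q,"dy %.1f dz %.1f"%(e[0],-e[1]))
E
```

```text
time_s: 13.78
tcp_pos: [0.5365, 0.3221, 0.2845]
orientation: [-0.075, 0.997, -0.0, -0.0]
ft_force: [0.1, -1.2, 0.5]
gripper_width: 0.0426
gripper_force: 0.0
time_s: 14.52
tcp_pos: [0.5371, 0.3235, 0.2883]
orientation: [-0.075, 0.997, 0.002, 0.004]
ft_force: [-0.5, 3.5, 15.4]
gripper_width: 0.0001
gripper_force: 7.7
[0.53709997 0.3235117  0.28834142] [ 3.52998863e-01  4.84306805e-01  9.07776396e-01  1.39173812e-03
  1.74148623e+00 -1.36865211e+00]
1.56 dy 0.0 dz -0.0
1.4 dy -38.9 dz -4.5
1.2 dy -87.7 dz -1.2
1 dy -134.9 dz 11.6
0.8 dy -178.6 dz 33.6
0.6 dy -217.1 dz 63.8
0.4 dy -248.8 dz 101.0
0.3 dy -261.7 dz 121.9
0.2 dy -272.5 dz 143.9
0.1 dy -281.0 dz 166.8
0.05 dy -284.4 dz 178.6
0 dy -287.2 dz 190.5
-0.01 dy -287.6 dz 192.9
```

View pics/b2.png

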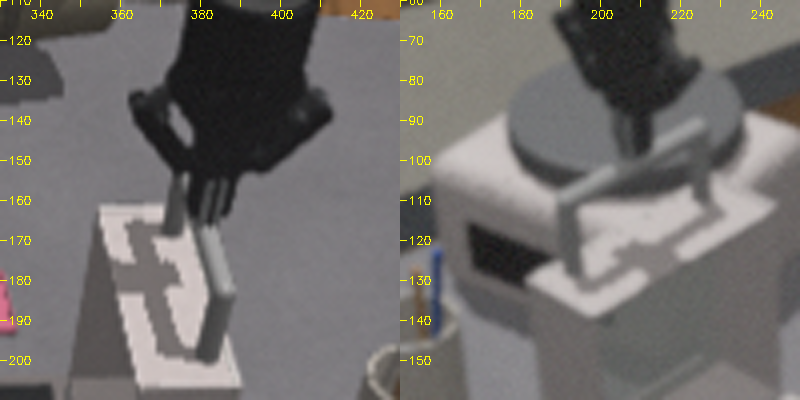

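Run:
```python
from h import *
np.set_printoptions(precision=4,suppress=True)
a=bot.camera_info("scene");b=bot.camera_info("side")
s=bot.read_state();t=s["tcp_pos"]
for z in(0,.01,.02):print(z,proj(a,t+[0,0,z]),proj(b,t+[0,0,z]))
# bar end near(+x) and far from crops now
for e in[[(a,(384,165)),(b,(208,101))],[(a,(386.5,181)),(b,(225.5,91))]]:print(tri(e))
print([proj(a,[.536,.3232,z]) for z in(.28,.3,.31)],[proj(b,[.536,.3232,z]) for z in(.28,.3,.31)])
```

```text
0 [[379.5808 171.1349]] [[209.3082 104.9136]]
0.01 [[380.2582 168.2435]] [[209.0659 101.8701]]
0.02 [[380.945  165.3125]] [[208.821   98.7969]]
(array([0.5337, 0.329 , 0.3035]), [0.004440606960888679, 0.004440606960888927])
(array([0.6008, 0.3333, 0.3075]), [0.0024582299229027227, 0.0024582299229025375])
[array([[378.8924, 173.2464]]), array([[380.238, 167.49 ]]), array([[380.9251, 164.5528]])] [array([[209.2572, 107.6059]]), array([[208.7715, 101.5372]]), array([[208.5249,  98.4584]])]
```

My viewed pictures are used up, so I rely on numbers from here. The fingers closed to 0 mm with 15 N upward, which means the tips shut on top of the bar and the real tips sit higher than assumed. I lift, open wider and go about 19 mm deeper, where there is still clearance to the hood wall.

```bash
python3 -m jog '[{"turn":[0,0,0],"dp":[0,0,-15],"jaw":1},{"turn":[0,0,0],"dp":[0,0,-35],"jaw":0.8},{"turn":[0,0,0],"dp":[0,0,-35],"jaw":0.4},{"turn":[0,0,0],"dp":[0,0,-35],"jaw":0.4},{"turn":[0,0,0],"dp":[0,0,-35],"jaw":0.4},{"turn":[0,0,0],"dp":[0,0,-20],"jaw":0.4},{"turn":[0,0,0],"dp":[0,0,0],"jaw":0.4},{"turn":[0,0,0],"dp":[0,0,12],"jaw":0.4},{"turn":[0,0,0],"dp":[0,0,18],"jaw":0.4},{"turn":[0,0,0],"dp":[0,0,18],"jaw":0.4}]' 40
python3 -m jog '[{"turn":[0,0,0],"dp":[0,0,0],"jaw":0.5},{"turn":[0,0,0],"dp":[0,0,0],"jaw":0.6},{"turn":[0,0,0],"dp":[0,0,0],"jaw":0.7},{"turn":[0,0,0],"dp":[0,0,0],"jaw":0.8},{"turn":[0,0,0],"dp":[0,0,0],"jaw":1},{"turn":[0,0,0],"dp":[0,0,0],"jaw":1},{"turn":[0,0,0],"dp":[0,0,0],"jaw":1}]' 40
```

```text
time_s: 15.88
tcp_pos: [0.5364, 0.3224, 0.2667]
orientation: [-0.075, 0.997, -0.0, -0.0]
ft_force: [-0.1, -0.3, -0.4]
gripper_width: 0.0511
gripper_force: 0.0
time_s: 16.75
tcp_pos: [0.5364, 0.3227, 0.2671]
orientation: [-0.075, 0.997, 0.0, 0.0]
ft_force: [-0.8, 2.6, 3.2]
gripper_width: 0.0145
gripper_force: 39.3
```

```bash
python3 -m jog '[{"turn":[0,0,0],"dp":[0,-5,-0.8],"jaw":1},{"turn":[0,0,0],"dp":[0,-14.5,-2.4],"jaw":1},{"turn":[0,0,0],"dp":[0,-26,-3.7],"jaw":1},{"turn":[0,0,0],"dp":[0,-38.9,-4.5],"jaw":1},{"turn":[0,0,0],"dp":[0,-51,-4.6],"jaw":1},{"turn":[0,0,0],"dp":[0,-63.4,-4.1],"jaw":1},{"turn":[0,0,0],"dp":[0,-63.4,-4.1],"jaw":1}]'
python3 - <<'E'
d=lambda q:(-245*__import__('math').cos(q+.205),-245*__import__('math').sin(q+.205))
for k in range(0,30):
    q=1.3-.05*k
    if q>-.03: print("%.2f %.1f %.1f"%(q,d(q)[0]-d(1.3)[0],d(q)[1]-d(1.3)[1]),end=" | ")
E
```

```text
time_s: 17.62
tcp_pos: [0.5464, 0.2579, 0.2712]
orientation: [-0.074, 0.997, -0.001, 0.0]
ft_force: [1.5, 0.4, 5.9]
gripper_width: 0.0143
gripper_force: 41.4
1.30 0.0 0.0 | 1.25 -12.2 1.1 | 1.20 -24.3 2.8 | 1.15 -36.4 5.2 | 1.10 -48.2 8.1 | 1.05 -60.0 11.6 | 1.00 -71.5 15.7 | 0.95 -82.9 20.3 | 0.90 -93.9 25.6 | 0.85 -104.7 31.3 | 0.80 -115.2 37.7 | 0.75 -125.4 44.5 | 0.70 -135.2 51.8 | 0.65 -144.7 59.6 | 0.60 -153.7 67.9 | 0.55 -162.3 76.6 | 0.50 -170.5 85.7 | 0.45 -178.2 95.2 | 0.40 -185.4 105.1 | 0.35 -192.1 115.4 | 0.30 -198.3 125.9 | 0.25 -204.0 136.8 | 0.20 -209.1 147.9 | 0.15 -213.6 159.3 | 0.10 -217.6 170.9 | 0.05 -221.0 182.7 | 0.00 -223.8 194.6 |
```

Forces are small and it follows well. I continue along the arc to about 0.6.

```bash
python3 -m jog '[{"turn":[0,0,0],"dp":[0,-12.2,1.1],"jaw":1},{"turn":[0,0,0],"dp":[0,-24.3,2.8],"jaw":1},{"turn":[0,0,0],"dp":[0,-36.4,5.2],"jaw":1},{"turn":[0,0,0],"dp":[0,-48.2,8.1],"jaw":1},{"turn":[0,0,0],"dp":[0,-60,11.6],"jaw":1},{"turn":[0,0,0],"dp":[0,-71.5,15.7],"jaw":1},{"turn":[0,0,0],"dp":[0,-82.9,20.3],"jaw":1},{"turn":[0,0,0],"dp":[0,-82.9,20.3],"jaw":1}]'
```

```text
time_s: 18.62
tcp_pos: [0.5588, 0.1759, 0.25]
orientation: [-0.074, 0.997, -0.001, -0.0]
ft_force: [5.6, 0.1, 1.4]
gripper_width: 0.0145
gripper_force: 41.3
```

Run:
```python
d=lambda q:(-245*__import__('math').cos(q+.205),-245*__import__('math').sin(q+.205))
for k in range(0,22):
    q=.95-.05*k
    if q>-.03: print("%.2f %.1f %.1f"%(q,d(q)[0]-d(.95)[0],d(q)[1]-d(.95)[1]),end=" | ")
```

```text
0.95 0.0 0.0 | 0.90 -11.1 5.2 | 0.85 -21.9 11.0 | 0.80 -32.4 17.3 | 0.75 -42.6 24.1 | 0.70 -52.4 31.5 | 0.65 -61.8 39.3 | 0.60 -70.9 47.5 | 0.55 -79.5 56.2 | 0.50 -87.6 65.4 | 0.45 -95.3 74.9 | 0.40 -102.6 84.8 | 0.35 -109.3 95.0 | 0.30 -115.5 105.6 | 0.25 -121.1 116.5 | 0.20 -126.2 127.6 | 0.15 -130.8 139.0 | 0.10 -134.7 150.6 | 0.05 -138.1 162.3 | -0.00 -140.9 174.3 |
```

```bash
python3 -m jog '[{"turn":[0,0,0],"dp":[-1,-11.1,5.2],"jaw":1},{"turn":[0,0,0],"dp":[-2,-21.9,11],"jaw":1},{"turn":[0,0,0],"dp":[-2,-32.4,17.3],"jaw":1},{"turn":[0,0,0],"dp":[-2,-42.6,24.1],"jaw":1},{"turn":[0,0,0],"dp":[-2,-52.4,31.5],"jaw":1},{"turn":[0,0,0],"dp":[-2,-61.8,39.3],"jaw":1},{"turn":[0,0,0],"dp":[-2,-70.9,47.5],"jaw":1},{"turn":[0,0,0],"dp":[-2,-79.5,56.2],"jaw":1},{"turn":[0,0,0],"dp":[-2,-87.6,65.4],"jaw":1},{"turn":[0,0,0],"dp":[-2,-95.3,74.9],"jaw":1},{"turn":[0,0,0],"dp":[-2,-102.6,84.8],"jaw":1},{"turn":[0,0,0],"dp":[-2,-102.6,84.8],"jaw":1}]'
```

```text
time_s: 20.12
tcp_pos: [0.575, 0.0757, 0.1645]
orientation: [-0.075, 0.997, -0.0, -0.001]
ft_force: [-5.4, -1.8, -0.4]
gripper_width: 0.0141
gripper_force: 41.3
```

```bash
python3 -m jog '[{"turn":[0,0,0],"dp":[1,-3.4,5],"jaw":1},{"turn":[0,0,0],"dp":[1,-6.7,10.2],"jaw":1},{"turn":[0,0,0],"dp":[1,-9.9,15.4],"jaw":1},{"turn":[0,0,0],"dp":[1,-12.9,20.8],"jaw":1},{"turn":[0,0,0],"dp":[1,-15.8,26.2],"jaw":1},{"turn":[0,0,0],"dp":[1,-18.5,31.7],"jaw":1},{"turn":[0,0,0],"dp":[1,-21.1,37.2],"jaw":1},{"turn":[0,0,0],"dp":[1,-23.6,42.8],"jaw":1},{"turn":[0,0,0],"dp":[1,-26,48.5],"jaw":1},{"turn":[0,0,0],"dp":[1,-28.2,54.2],"jaw":1},{"turn":[0,0,0],"dp":[1,-30.2,60],"jaw":1},{"turn":[0,0,0],"dp":[1,-32.1,65.8],"jaw":1},{"turn":[0,0,0],"dp":[1,-33.9,71.6],"jaw":1},{"turn":[0,0,0],"dp":[1,-35.5,77.5],"jaw":1},{"turn":[0,0,0],"dp":[1,-35.5,77.5],"jaw":1}]'
```

```text
time_s: 22.0
tcp_pos: [0.5803, 0.0413, 0.0876]
orientation: [-0.075, 0.997, 0.0, 0.0]
ft_force: [5.6, 1.4, -0.9]
gripper_width: 0.0146
gripper_force: 41.8
```

```bash
python3 -m jog '[{"turn":[0,0,0],"dp":[0,-0.4,1.5],"jaw":1},{"turn":[0,0,0],"dp":[0,-0.8,3],"jaw":1},{"turn":[0,0,0],"dp":[0,-1.2,4.5],"jaw":1},{"turn":[0,0,0],"dp":[0,-1.5,6],"jaw":1},{"turn":[0,0,0],"dp":[0,-1.8,7.5],"jaw":1},{"turn":[0,0,0],"dp":[0,-2.1,9],"jaw":1},{"turn":[0,0,0],"dp":[0,-2.1,9],"jaw":1}]'
```

```text
time_s: 22.88
tcp_pos: [0.5806, 0.0392, 0.0789]
orientation: [-0.075, 0.997, -0.0, 0.0]
ft_force: [6.0, 0.1, -1.1]
gripper_width: 0.0142
gripper_force: 41.6
```

```bash
python3 -m jog '[{"turn":[0,0,0],"dp":[0,-0.2,1],"jaw":1},{"turn":[0,0,0],"dp":[0,-0.4,2],"jaw":1},{"turn":[0,0,0],"dp":[0,-0.6,3],"jaw":1},{"turn":[0,0,0],"dp":[0,-0.6,3],"jaw":1}]'
```

```text
time_s: 23.38
tcp_pos: [0.5806, 0.0386, 0.0761]
orientation: [-0.075, 0.997, -0.0, 0.0]
ft_force: [5.6, -1.3, -0.0]
gripper_width: 0.0146
gripper_force: 41.7
```

```bash
python3 -m jog '[{"turn":[0,0,0],"dp":[0,-0.2,1],"jaw":1},{"turn":[0,0,0],"dp":[0,-0.3,2],"jaw":1},{"turn":[0,0,0],"dp":[0,-0.3,2],"jaw":1}]';python3 -m jog '[{"turn":[0,0,0],"dp":[0,-0.2,1],"jaw":1},{"turn":[0,0,0],"dp":[0,-0.3,2],"jaw":1},{"turn":[0,0,0],"dp":[0,-0.3,2],"jaw":1}]'
```

```text
time_s: 23.75
tcp_pos: [0.5807, 0.0385, 0.0755]
orientation: [-0.075, 0.997, -0.0, 0.001]
ft_force: [0.7, 1.3, 11.4]
gripper_width: 0.0144
gripper_force: 43.2
time_s: 24.12
tcp_pos: [0.5808, 0.0384, 0.0753]
orientation: [-0.075, 0.997, -0.0, 0.002]
ft_force: [-5.1, 3.5, 26.4]
gripper_width: 0.0143
gripper_force: 44.7
```

The force rose to 26 N with no further descent, so the cover is on its stop. I relax, open and lift clear.

```bash
python3 -m jog '[{"turn":[0,0,0],"dp":[0,0,-2],"jaw":1},{"turn":[0,0,0],"dp":[0,0,-2.5],"jaw":0.8},{"turn":[0,0,0],"dp":[0,0,-2.5],"jaw":0.6},{"turn":[0,0,0],"dp":[0,0,-2.5],"jaw":0.5},{"turn":[0,0,0],"dp":[0,0,-2.5],"jaw":0.5},{"turn":[0,0,0],"dp":[0,0,-2.5],"jaw":0.5},{"turn":[0,0,0],"dp":[0,0,-8],"jaw":0.5},{"turn":[0,0,0],"dp":[0,0,-20],"jaw":0.5},{"turn":[0,0,0],"dp":[0,0,-40],"jaw":0.5},{"turn":[0,0,0],"dp":[0,0,-80],"jaw":0.5},{"turn":[0,0,0],"dp":[0,0,-120],"jaw":0.5},{"turn":[0,0,0],"dp":[0,0,-130],"jaw":0.5},{"turn":[0,0,0],"dp":[0,0,-130],"jaw":0.5},{"turn":[0,0,0],"dp":[0,0,-130],"jaw":0.5}]'
python3 - <<'E'
from h import *
# numeric check: bright line of bar in wrist image vs predicted place when shut
np.set_printoptions(precision=1,suppress=True)
i=bot.camera_info("wrist");im=bot.capture("wrist");g=im.mean(2)
y=np.radians(8.6);M=np.array([[np.cos(y),-np.sin(y)],[np.sin(y),np.cos(y)]]);bed=np.array([.5573,.1815])
P=lambda x,yy,z:np.r_[M@[x,yy]+bed,z]
print("bar pred",proj(i,[P(-.065,-.1446,.111),P(0,-.1446,.111),P(-.095,-.088,.128),P(0,-.088,.128)]))
r=int(proj(i,P(-.05,-.1446,.111))[0][1]);print(r,g[r,230:400:4])
print(bot.read_state()["ft_force"])
E
```

```text
time_s: 25.88
tcp_pos: [0.5799, 0.0382, 0.201]
orientation: [-0.075, 0.997, 0.0, -0.001]
ft_force: [-0.6, -0.2, -1.6]
gripper_width: 0.0426
gripper_force: 0.0
bar pred [[283.3 124.9]
 [283.4 206.8]
 [364.9  80.2]
 [356.9 212.3]]
144 [ 96.7 140.3  98.   94.3  94.   99.7 144.  148.  146.3 149.  145.3 121.3
 156.  182.  205.7 169.  120.3  95.7  99.7 102.3  98.3 100.3  97.  100.3
  61.3  99.  137.7 143.  146.7 122.7 110.7 108.7 109.7 169.7 211.7 211.7
 211.3 214.  213.7 211.  212.  189.3 195. ]
[ 0.3 -0.1  0.4]
```

```bash
python3 -c "
from plant import bot
print(bot.finish_job())"
```

```text
the job is handed in; nothing more can be done
None
```

The job is handed in with no verdict printed: the tray sits flat in the bed and is released, seen centred in the picture; the cover was lowered by its bar until it stopped moving at 26 N, then let go; and the first grip on the bar closed on top of it and was redone deeper.

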